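# Dial the parts carousel to the syringe filter

### The arm

A 6-joint arm with a two-finger parallel gripper is mounted at the origin on a cart in front of the work surface, level with it; the furniture and walls round the work are solid. World frame = base frame: x ahead of the robot, y to its left, z up, the work surface at z = 0. Lengths are in mm, angles in rad, forces in N, time in s.
With the tool pointing down it reaches from about 275 to 1000 mm from the base axis. Payload 8.4 kg.
Tool frame: the origin (TCP) lies at the very end of the fingers, on their centre line; the grasp point (between the pads) lies 19 mm behind it; z points along the fingers, y is the direction in which the jaws open and shut (so a half turn about z gives the same grasp; the last joint's range is limited). The gripper opens to 85 mm and grips with 20 to 120 N. Pads are 22 mm wide; open, the fingers measure 114 mm over their backs; the gripper's body (76 mm by 85 mm) begins 54 mm behind the grasp point. The pads swing forward as they close: fully open they stand 13 mm farther back than shut.
Start: joints at [1.216, 0.353, 1.633, -0, 1.155, -0.002], TCP at [215.953, 586.509, 231.281] pointing down, gripper open.
Joint ranges: [-2.63, 2.63], [-0.92, 2.1], [0.06, 2.66], [-1.3, 4.44], [0, 2.69], [-3.02, 3.02]. Speed limits (rad/s): [2.22, 2.22, 2.79, 3.14, 3.14, 3.14].

### API

Orientations are given as [roll, pitch, yaw] about the fixed x, y, z axes, in that order (R = Rz(yaw) Ry(pitch) Rx(roll)).
In Python, from rig import readout, grab_frame, calibration, r gives the robot as it stands. The module is installed in compiled form; this text tells all that it offers.
- The arm moves only by the tool play_rows, never from a script. Its argument "rows" is a list of rows, each a list of 3 entries, a list of its own where there are three numbers: the closure in counts, from 0 (fully open) to 255 (shut), then the shift along the tool's x, y, z in cm, then the turn, a rotation vector about the tool's x, y, z in rad. In form: [[gripper, [dx, dy, dz], [rx, ry, rz]], ...]. A call has 1 to 12 rows; each row is the pose to reach, as a shift and turn from the pose commanded when the call began, along the tool's axes at that moment; what a row does not reach only later rows make up. A row lasts 1/12 s, in which the tool goes at most 41.7 mm and 7.16 degrees, less where a joint would pass 70% of its speed; a pose out of reach is approached as far as the arm can. A call with a gripper value outside its range is refused whole. The fingers move at their own pace and stop on an object; "squeeze" is the grip in N (left out, the last holds). Time passes only in rows, so rows that repeat a pose let the fingers close. It gives the time, the measured TCP pose, the force and the opening at its end, in the units of the state.
- readout.sense(): the state, without advancing time (a new reading comes with each control period).
- grab_frame(name): name is "scene" or "top"; returns (picture, depth): 420x560x3 uint8, red, green, blue; 420x560 float32, mm along the optical axis (not along the pixel's ray), 0 where there is no reading.
- calibration(name): a dict with "vfov" (degrees; the focal length in pixels is half the picture's height over the tangent of half this angle, whatever the lens; pixels are square), "cx", "cy" (the principal point, pixels), "k1" (the pictures are not rectified: a ray, as slopes to the right and down, at radius r is drawn at 1 + k1 r^2 times it, then the intrinsics apply), "cam_to_world" (4x4, takes a point from camera to world coordinates). Camera axes: x right, y down, z forward; pixel columns grow to the right and rows downward; lengths in mm; the calibration is good to about 2 mm. A picture is of the moment at which its call begins. calibration takes no time and is no camera call.
- r.sign_off(): hands the job in, once; it reports no verdict.
The state is a dict: "clock": time; "qpos": joint angles; "qvel": joint speeds; "joint_efforts": joint torques, N m; "eef_pos": TCP position; "tcp_rot": TCP orientation; "contact_force": force on the tool from outside, world axes, zero at the start; "wrist_torque": the same for the moment, N m; "opening": opening from 0.0 (shut) to 1.0 (fully open).
Only numpy, scipy, OpenCV 4.12 (cv2) and the standard library are available. Lean on these libraries where they do the work, as an engineer would, in place of code of your own. Each camera call takes 0.05 s, during which the arm holds its last target.

### The job

The round parts carousel on the bench holds one syringe filter (a flat disc with a short spout) and three finger-tight fittings, each in its own compartment under a clear cover. Turn the cover by its bar knob until the opening lies squarely over the compartment with the syringe filter, then let go; leave the filter lying in its compartment.

Things in the scene. Friction and masses are not known exactly. Their poses are not given: they have to be found in the camera images.
- carousel: White round drum, 176 mm across, 24 mm high, fixed to the bench. Origin: centre of its underside, on the cover's axis; z up. Eight open-topped compartments of 45 degrees split by radial walls, floor 4 mm up. Filter and three fittings lie one each, in any order, in the four around the drum's own -x direction (middle lines 22.5 and 67.5 degrees either side); the others are empty.
- dial_cover (a joint): Turn (rad) of the clear cover (178 mm across, upper face 27.5 mm above the bench) about the vertical axis through the drum's origin. 0: opening points to the drum's -x, over a wall between compartments; positive is anticlockwise from above. Starts within 0.1 of 0, stops at +-1.5; light friction (0.05 N m), stays where left. One grasp is enough (turn of at most 1.3).
- knob_grip (a point): Grip point of the grey bar knob, on the cover's axis, 51 mm above the bench. Bar 52 mm long, 16 mm wide, 34 mm high, from the cover's face (27.5 mm) to 61.5 mm above the bench. Axes turn with the cover: x along the bar, y across its 16 mm width (fingers close along y), z up. The bar's line points at the opening, which lies on the -x side.
- opening (a point): Middle of the cover's only opening, at the cover's upper face, 58 mm from the axis on the cover's own -x side. The opening is a sector 42 degrees wide, from 28 to 81 mm from the axis, edged with a grey bead.
- filter_center (a point): Centre of the syringe filter, half-way up: a white disc 26 mm across with a blue rim line and a short spout, 14 mm high in all, lying flat and loose on the floor of its compartment, on the compartment's middle line 58 mm from the axis.
Not all that is in view belongs to the job. There is more than one size of the carousel; the job needs the larger.

How it is judged (in metres and radians):
At the end, for the whole second after the job is handed in: The middle of the cover's opening is within 12 mm (horizontally; about 12 degrees of turn) of the centre of the syringe filter, the filter is within 12 mm of where it lay at the start, and the cover is at rest (under 0.05 rad/s) (horizontal distance between opening and filter_center below 0.012 m and distance of filter_center from where it was at the start of the episode below 0.012 m and velocity of joint dial_cover between -0.05 and 0.05 rad/s); the robot touches nothing.
It also fails if it takes over 32 s, if anything falls off the work surface, if the arm or the gripper's body presses on something with over 40 N, if the wrist force passes 120 N, or if a joint passes its speed limit or range.

## Working session

There is one attempt and no reset: what is moved stays moved. The work goes in short steps, Python scripts to look and compute and a tool call to move; the robot and the scene stay as the last step left them, time stands still between calls to the robot, and variables do not carry over. Pictures are saved under pics/ and viewed, and the job is handed in when it is done.

Besides the shell and the picture viewer there is one more tool, called after "Emit:" by a JSON object that holds its "op" and its "data". play_rows: Moves the arm, as the interface text tells. Its arguments: {"type":"object","properties":{"rows":{"type":"array"},"squeeze":{"type":"number"}},"required":["rows"]}

```bash
mkdir -p pics; cat > h.py <<'E'
import numpy as np,cv2
from rig import readout, grab_frame, calibration, r
def K(c,shape=(420,560)):
    f=shape[0]/2/np.tan(np.radians(c['vfov'])/2); return f
def ray(c,u,v):
    f=K(c); d=np.array([(u-c['cx'])/f,(v-c['cy'])/f]); s=d.copy()
    for _ in range(30): s=d/(1+c['k1']*(s@s))
    return np.array([s[0],s[1],1.])
def at_z(name,u,v,z):
    c=calibration(name);M=np.array(c['cam_to_world']);d=M[:3,:3]@ray(c,u,v);o=M[:3,3]
    return o+d*(z-o[2])/d[2]
def proj(name,p):
    c=calibration(name);M=np.linalg.inv(np.array(c['cam_to_world']));q=M[:3,:3]@np.array(p)+M[:3,3]
    s=q[:2]/q[2]; s=s*(1+c['k1']*(s@s)); return s*K(c)+[c['cx'],c['cy']]
E
python3 - <<'E'
from h import *
for n in("scene","top"):
    p,d=grab_frame(n);cv2.imwrite(f'pics/{n}0.png',p[:,:,::-1]);np.save(f'pics/{n}0.npy',d)
    c=calibration(n);print(c)
print(readout.sense())
E
```

```text
{'vfov': 44.467414113795456, 'cx': 275.28871620752585, 'cy': 206.14921242922122, 'k1': -0.024178269437269872, 'cam_to_world': array([[ 8.63065265e-01, -2.86753256e-01,  4.15801539e-01,
         7.32973037e+01],
       [-5.05008482e-01, -4.74894650e-01,  7.20722904e-01,
        -1.03120047e+03],
       [-9.20771276e-03, -8.32014208e-01, -5.54677903e-01,
         7.39697747e+02],
       [ 0.00000000e+00,  0.00000000e+00,  0.00000000e+00,
         1.00000000e+00]])}
{'vfov': 56.462751794932544, 'cx': 281.8351776767094, 'cy': 209.95341278906392, 'k1': 0.02671992575955757, 'cam_to_world': array([[-1.16923058e-02, -9.91422229e-01,  1.30173935e-01,
         4.36448533e+02],
       [-9.99269141e-01,  1.63232340e-02,  3.45649581e-02,
        -1.81549024e+02],
       [-3.63933274e-02, -1.29674652e-01, -9.90888495e-01,
         1.02293846e+03],
       [ 0.00000000e+00,  0.00000000e+00,  0.00000000e+00,
         1.00000000e+00]])}
{'clock': 0.1, 'qpos': array([ 1.21558421e+00,  3.53592953e-01,  1.63407673e+00,  1.59889914e-05,
        1.15520430e+00, -2.39425840e-03]), 'qvel': array([ 0.00117733, -0.00184616, -0.00055432, -0.0001122 , -0.00033323,
        0.00018839]), 'joint_efforts': array([-1.61522985e-03, -6.06345820e+01, -3.42824900e+01, -4.48251356e-07,
        3.84121711e-03,  1.67409928e-05]), 'eef_pos': array([215.8035906 , 586.09223758, 230.62071547]), 'tcp_rot': array([-3.14031137e+00, -1.76874631e-05,  2.78876832e+00]), 'contact_force': array([-0.96379316, -0.32552052,  0.12417453]), 'wrist_torque': array([-0.02859039, -0.03021935,  0.01635152]), 'opening': 0.9997786658524055}
```

View pics/scene0.png

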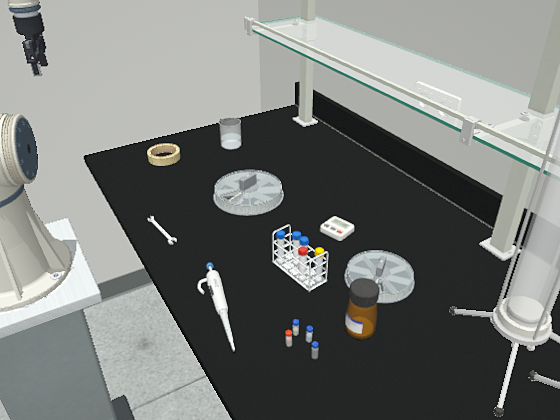

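View pics/top0.png

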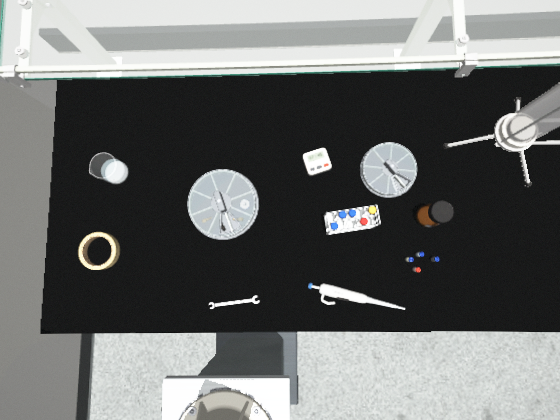

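The larger carousel is at about (223,204) in the top view and (248,192) in the scene view. I'll enlarge both.

```bash
python3 - <<'E'
from h import *
a=cv2.imread('pics/top0.png')[160:250,178:268];cv2.imwrite('pics/tc.png',cv2.resize(a,(720,720),interpolation=cv2.INTER_CUBIC)[:600] if 0 else cv2.resize(a,(594,594),interpolation=cv2.INTER_CUBIC))
a=cv2.imread('pics/scene0.png')[160:220,205:295];cv2.imwrite('pics/sc.png',cv2.resize(a,(792,528),interpolation=cv2.INTER_CUBIC))
E
```

```text
(no output)
```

View pics/tc.png

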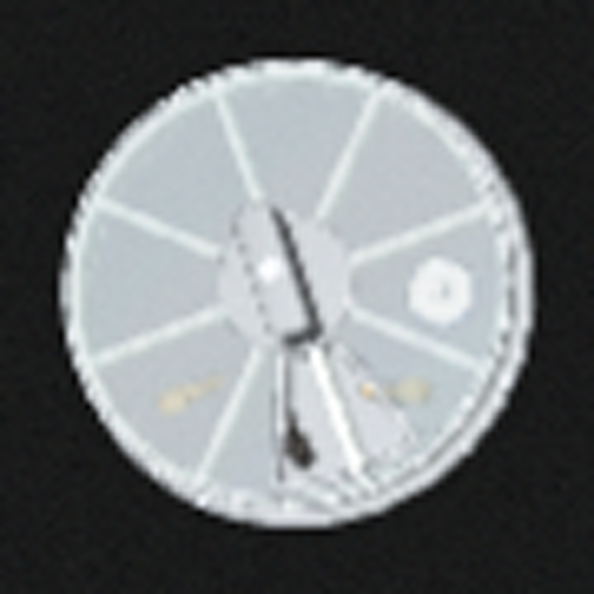

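View pics/sc.png

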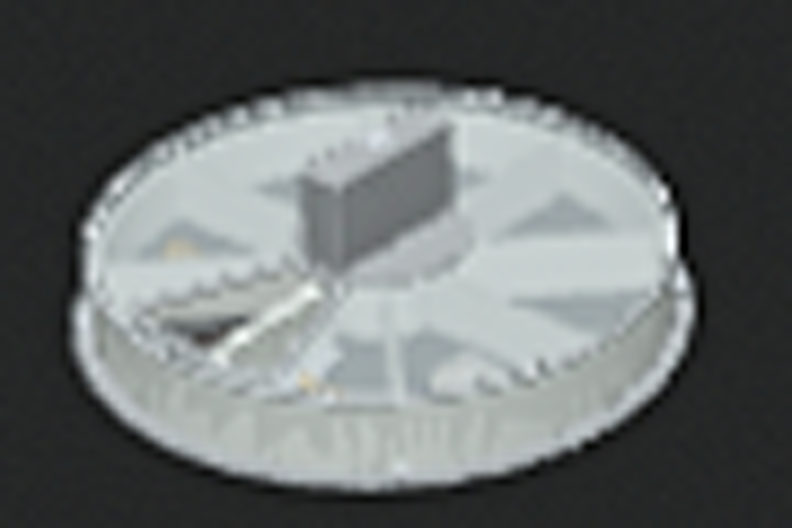

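```bash
python3 - <<'E'
from h import *
from scipy.optimize import least_squares
def W(p,z): return at_z('top',178+(p[0]+.5)/6.6-.5,160+(p[1]+.5)/6.6-.5,z)[:2]
L=[((218,92),(260,197)),((378,95),(320,215)),((490,207),(355,262)),((480,368),(358,312)),((362,470),(318,350)),((203,480),(260,350)),((93,360),(220,310)),((100,203),(218,252))]
P=[(W(a,23),W(b,23)) for a,b in L]
def f(x):
    o=[]
    for pr in P:
        for p in pr:
            d=p-x[:2];t=np.arctan2(d[1],d[0])-x[2];k=np.round(t/(np.pi/4));o.append(np.hypot(*d)*np.sin(t-k*np.pi/4))
    return o
a=W((440,291),12)
s=least_squares(f,[*W((290,290),25),0.4]);print(s.x,np.degrees(s.x[2])%45,np.sqrt(np.mean(s.fun**2)))
c=s.x[:2]
d=a-c;print('filter',a,np.hypot(*d),np.degrees(np.arctan2(d[1],d[0])))
k=[W(p,61.5) for p in ((232,215),(270,203),(318,330),(290,343))];print('knob c',np.mean(k,0),k)
v=(k[2]+k[3]-k[0]-k[1])/2;print('knob dir',np.degrees(np.arctan2(v[1],v[0])),np.hypot(*v))
for p in ((285,350),(280,480),(330,345),(415,440)):
    q=W(p,27.5)-c;print(np.hypot(*q),np.degrees(np.arctan2(q[1],q[0])))
E
```

```text
[5.89604721e+02 9.48671254e+00 3.61749244e-01] 20.726704916117015 0.6208197550746297
filter [587.50701433 -47.83871682] 57.36379717373415 -92.09568703290964
knob c [588.23497868   7.44377318] [array([610.66580837,  24.99422399]), array([615.03941408,  10.51312088]), array([566.00572581,  -8.15937084]), array([561.22896645,   2.4271187 ])]
knob dir -157.27599570957588 53.378716917301965
26.725083669761794 177.0255827621524
77.57656586176732 177.87039047194065
29.832522792374043 -146.95760304604298
80.03475895341002 -141.6283518466923
```

Filter is at about −92° from the carousel axis (589, 9); the walls give its compartment's middle line at −91.8°. The bar points to about −159°. Next: check the shelf clearance and plan.

```bash
cat >> h.py <<'E'
from scipy.spatial.transform import Rotation as Ro
def plan(p,yawdeg):
    s=readout.sense();R=Ro.from_euler('xyz',s['tcp_rot']);T=Ro.from_euler('xyz',[np.pi,0,np.radians(yawdeg)])
    print('clk',s['clock'],'pos',s['eef_pos'].round(1),'rpy',np.degrees(s['tcp_rot']).round(1),'q',s['qpos'].round(2),'F',s['contact_force'].round(1),'open',round(s['opening'],3))
    print('shift cm',(R.inv().apply(np.array(p)-s['eef_pos'])/10).round(3),'rot',(R.inv()*T).as_rotvec().round(4))
E
python3 - <<'E'
from h import *
plan([589.2,8.7,110],20.5)
c=np.load('pics/top0.npy')
for u,v in((150,66),(225,66),(225,40),(225,75),(225,20),(110,170)):
    z=c[v,u];cc=calibration('top');M=cc['cam_to_world'];print(u,v,(M[:3,:3]@(ray(cc,u,v)*z)+M[:3,3]).round())
E
```

```text
clk 0.1 pos [215.8 586.1 230.6] rpy [-179.9   -0.   159.8] q [ 1.22  0.35  1.63  0.    1.16 -0.  ] F [-1.  -0.3  0.1] open 1.0
shift cm [-54.992 -41.264  12.114] rot [-6.000e-04  1.500e-03  2.431e+00]
150 66 [787.  75. 365.]
225 66 [785. -60. 363.]
225 40 [846. -56. 343.]
225 75 [781. -55. 336.]
225 20 [886. -56. 342.]
110 170 [680. 303.  30.]
```

Emit:
{"op": "play_rows", "data": {"rows": [[0,[-55,-41.25,4],[0,0,2.43]],[0,[-55,-41.25,4],[0,0,2.43]],[0,[-55,-41.25,4],[0,0,2.43]],[0,[-55,-41.25,4],[0,0,2.43]],[0,[-55,-41.25,4],[0,0,2.43]],[0,[-55,-41.25,4],[0,0,2.43]],[0,[-55,-41.25,4],[0,0,2.43]],[0,[-55,-41.25,4],[0,0,2.43]],[0,[-55,-41.25,4],[0,0,2.43]],[0,[-55,-41.25,4],[0,0,2.43]],[0,[-55,-41.25,4],[0,0,2.43]],[0,[-55,-41.25,4],[0,0,2.43]]], "squeeze": 40}}

```text
clock: 1.1
eef_pos: [487.8, 165.5, 202.0]
tcp_rot: [-3.141, 0.0, 1.283]
contact_force: [0.3, 1.0, 0.0]
opening: 1.0
```

```bash
python3 - <<'E'
from h import *
plan([589.2,8.7,110],20.5)
E
```

```text
clk 1.1 pos [487.8 165.5 202. ] rpy [-180.     0.    73.5] q [0.32 0.22 1.9  0.   1.03 0.61] F [0.3 1.  0. ] open 1.0
shift cm [-12.148  14.182   9.203] rot [-1.000e-04  1.000e-04  9.248e-01]
```

Emit:
{"op": "play_rows", "data": {"rows": [[0,[-12.1,14.2,5],[0,0,0.92]],[0,[-12.1,14.2,9],[0,0,0.92]],[0,[-12.1,14.2,9],[0,0,0.92]],[0,[-12.1,14.2,9],[0,0,0.92]],[0,[-12.1,14.2,9],[0,0,0.92]],[0,[-12.1,14.2,9],[0,0,0.92]],[0,[-12.1,14.2,9],[0,0,0.92]],[0,[-12.1,14.2,9],[0,0,0.92]],[0,[-12.1,14.2,9],[0,0,0.92]],[0,[-12.1,14.2,9],[0,0,0.92]],[0,[-12.1,14.2,9],[0,0,0.92]]]}}

```text
clock: 2.02
eef_pos: [589.8, 11.9, 112.2]
tcp_rot: [-3.142, 0.0, 0.371]
contact_force: [-0.2, 0.5, 0.3]
opening: 1.006
```

```bash
python3 - <<'E'
from h import *
plan([589.2,8.7,34],20.5)
p,d=grab_frame('top');a=p[110:300,128:318,::-1];cv2.imwrite('pics/t1.png',cv2.resize(a,(590,590),interpolation=cv2.INTER_CUBIC))
p,d=grab_frame('scene');a=p[120:240,180:330,::-1];cv2.imwrite('pics/s1.png',cv2.resize(a,(750,600),interpolation=cv2.INTER_CUBIC))
E
```

```text
clk 2.0167 pos [589.8  11.9 112.2] rpy [-180.     0.    21.3] q [0.02 0.44 1.81 0.   0.9  1.22] F [-0.2  0.5  0.3] open 1.006
shift cm [-0.174  0.275  7.822] rot [-0.      0.0001  0.0132]
```

View pics/s1.png

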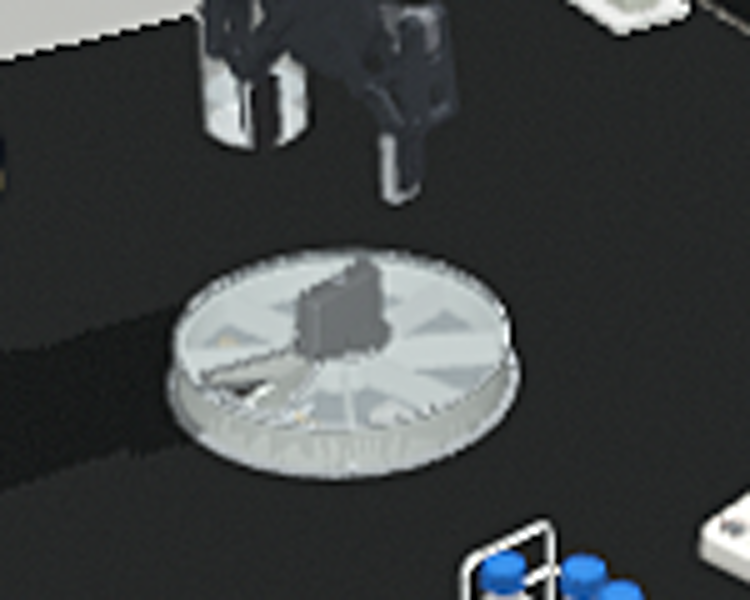

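View pics/t1.png

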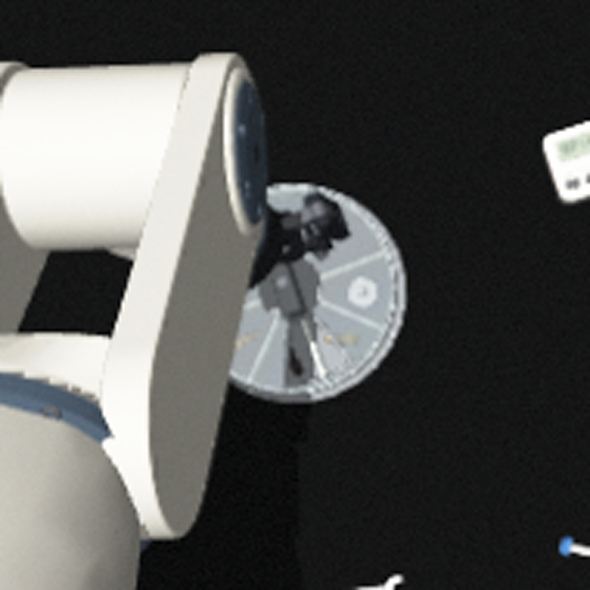

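The jaws straddle the bar and are squared to it, so I can descend and close.

Emit:
{"op": "play_rows", "data": {"rows": [[0,[-0.17,0.27,2],[0,0,0.01]],[0,[-0.17,0.27,4.5],[0,0,0.01]],[0,[-0.17,0.27,6.5],[0,0,0.01]],[0,[-0.17,0.27,7.6],[0,0,0.01]],[0,[-0.17,0.27,7.6],[0,0,0.01]],[0,[-0.17,0.27,7.6],[0,0,0.01]]]}}

```text
clock: 2.62
eef_pos: [589.2, 8.8, 36.2]
tcp_rot: [-3.141, 0.001, 0.359]
contact_force: [0.1, -0.7, 0.4]
opening: 0.997
```

```bash
python3 - <<'E'
from h import *
plan([589.2,8.7,34.5],20.5)
E
```

```text
clk 2.6167 pos [589.2   8.8  36.2] rpy [-180.     0.    20.6] q [0.01 0.54 1.84 0.   0.75 1.22] F [ 0.1 -0.7  0.4] open 0.997
shift cm [-0.004  0.004  0.173] rot [-0.0003  0.0007  0.0016]
```

Emit:
{"op": "play_rows", "data": {"rows": [[100,[0,0,0.1],[0,0,0]],[140,[0,0,0.1],[0,0,0]],[180,[0,0,0.1],[0,0,0]],[215,[0,0,0.1],[0,0,0]],[235,[0,0,0.1],[0,0,0]],[255,[0,0,0.1],[0,0,0]],[255,[0,0,0.1],[0,0,0]],[255,[0,0,0.1],[0,0,0]],[255,[0,0,0.1],[0,0,0]],[255,[0,0,0.1],[0,0,0]],[255,[0,0,0.1],[0,0,0]],[255,[0,0,0.1],[0,0,0]]]}}

```text
clock: 3.62
eef_pos: [589.0, 9.4, 35.9]
tcp_rot: [-3.141, 0.0, 0.359]
contact_force: [-3.2, 4.4, 7.0]
opening: 0.178
```

```bash
python3 - <<'E'
from h import *
plan([589.2,8.7,34.5],20.5);print(readout.sense()['wrist_torque'])
E
```

```text
clk 3.6167 pos [589.    9.4  35.9] rpy [-179.9    0.    20.5] q [0.01 0.55 1.85 0.   0.75 1.22] F [-3.2  4.4  7. ] open 0.178
shift cm [-0.004  0.072  0.135] rot [-0.0011  0.0001  0.0008]
[ 0.77151812  0.48967098 -0.04680727]
```

Gripped: opening 0.178 is about 15 mm. Now turn +67.7° in world, which is −1.18 about tool z.

Emit:
{"op": "play_rows", "data": {"rows": [[255,[0,-0.05,0.1],[0,0,-0.06]],[255,[0,-0.05,0.1],[0,0,-0.16]],[255,[0,-0.05,0.1],[0,0,-0.27]],[255,[0,-0.05,0.1],[0,0,-0.38]],[255,[0,-0.05,0.1],[0,0,-0.49]],[255,[0,-0.05,0.1],[0,0,-0.6]],[255,[0,-0.05,0.1],[0,0,-0.71]],[255,[0,-0.05,0.1],[0,0,-0.82]],[255,[0,-0.05,0.1],[0,0,-0.93]],[255,[0,-0.05,0.1],[0,0,-1.04]],[255,[0,-0.05,0.1],[0,0,-1.13]],[255,[0,-0.05,0.1],[0,0,-1.18]]]}}

```text
clock: 4.62
eef_pos: [590.2, 8.6, 35.8]
tcp_rot: [3.139, 0.0, 1.544]
contact_force: [-1.9, -3.4, 11.8]
opening: 0.177
```

Emit:
{"op": "play_rows", "data": {"rows": [[255,[0,0,0],[0,0,0]],[255,[0,0,0],[0,0,0]],[255,[0,0,0],[0,0,0]]]}}

```text
clock: 4.87
eef_pos: [590.2, 8.6, 35.8]
tcp_rot: [3.139, 0.001, 1.539]
contact_force: [-2.0, -3.2, 12.7]
opening: 0.175
```

```bash
python3 - <<'E'
from h import *
plan([589.2,9,34.5],88.2);print(readout.sense()['wrist_torque'])
p,d=grab_frame('top');a=p[150:260,168:278,::-1];cv2.imwrite('pics/t2.png',cv2.resize(a,(594,594),interpolation=cv2.INTER_CUBIC))
p,d=grab_frame('scene');a=p[120:240,180:330,::-1];cv2.imwrite('pics/s2.png',cv2.resize(a,(750,600),interpolation=cv2.INTER_CUBIC))
E
```

```text
clk 4.8667 pos [590.2   8.6  35.8] rpy [179.9   0.   88.2] q [ 0.01  0.55  1.84 -0.    0.75  0.04] F [-2.  -3.2 12.7] open 0.175
shift cm [ 0.036 -0.101  0.129] rot [ 0.0022  0.0005 -0.0002]
[-0.46649597  0.4694803   0.03494955]
```

View pics/t2.png

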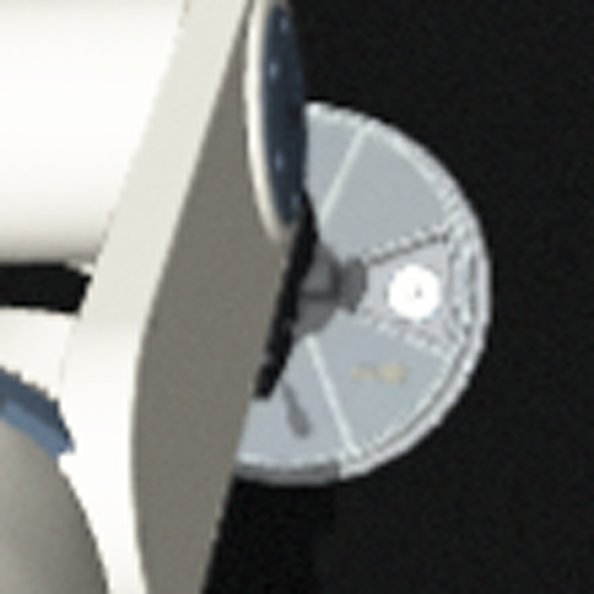

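View pics/s2.png

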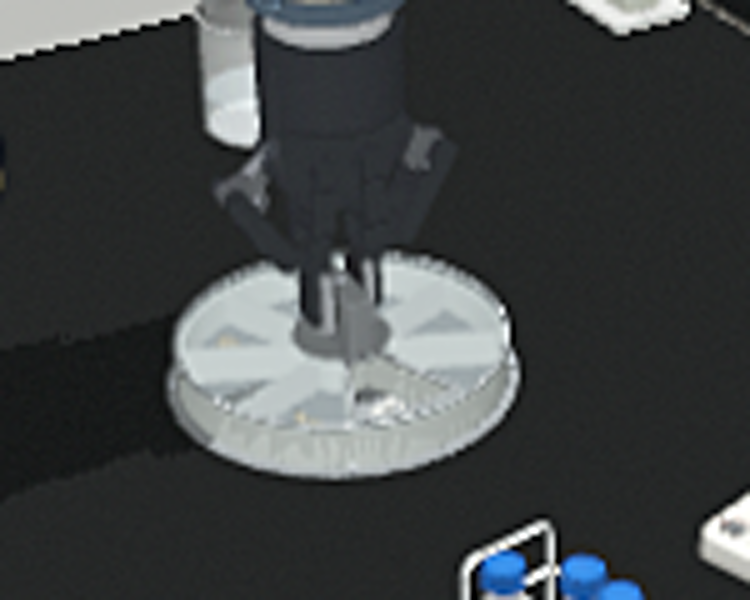

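The opening (top crop, edges (360,260)-(445,235) and (355,310)-(450,355)) frames the filter at (412,290), centred between the compartment walls. I'll release and lift.

Emit:
{"op": "play_rows", "data": {"rows": [[200,[0,0,0],[0,0,0]],[150,[0,0,0],[0,0,0]],[100,[0,0,0],[0,0,0]],[60,[0,0,0],[0,0,0]],[40,[0,0,0],[0,0,0]],[40,[0,0,0],[0,0,0]],[40,[0,0,-1],[0,0,0]],[40,[0,0,-3],[0,0,0]],[40,[0,0,-6],[0,0,0]],[40,[0,0,-9],[0,0,0]],[40,[0,0,-12],[0,0,0]],[40,[0,0,-12],[0,0,0]]]}}

```text
clock: 5.97
eef_pos: [592.6, 9.1, 160.9]
tcp_rot: [3.132, -0.0, 1.539]
contact_force: [1.1, -0.2, 0.3]
opening: 0.843
```

Emit:
{"op": "play_rows", "data": {"rows": [[40,[3,0,0],[0,0,0]],[40,[7,0,0],[0,0,0]],[40,[11,0,0],[0,0,0]],[40,[15,0,0],[0,0,0]],[40,[18,0,0],[0,0,0]],[40,[20,0,0],[0,0,0]],[40,[20,0,0],[0,0,0]],[40,[20,0,0],[0,0,0]]]}}

```text
clock: 6.63
eef_pos: [595.2, 209.9, 154.3]
tcp_rot: [-3.142, 0.0, 1.541]
contact_force: [0.1, -0.7, -0.1]
opening: 0.842
```

```bash
python3 - <<'E'
from h import *
plan([589.2,9,34.5],88.2)
p,d=grab_frame('top');a=p[160:250,178:268,::-1];cv2.imwrite('pics/t3.png',cv2.resize(a,(594,594),interpolation=cv2.INTER_CUBIC))
E
```

```text
clk 6.6333 pos [595.2 209.9 154.3] rpy [-180.     0.    88.3] q [ 0.34  0.44  1.69 -0.    1.01  0.37] F [ 0.1 -0.7 -0.1] open 0.842
shift cm [-2.0092e+01 -5.0000e-03  1.1986e+01] rot [-0.0001  0.0002  0.0016]
```

View pics/t3.png

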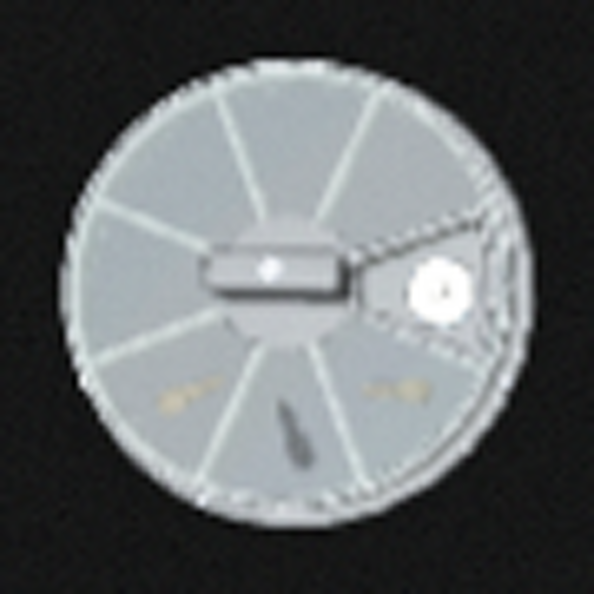

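The opening lies squarely over the filter's compartment. The filter is still at crop (440,291), as at the start, and the arm is clear.

```bash
python3 -c "
from h import *
r.sign_off()"
```

```text
the job is handed in; nothing more can be done
```

I gripped the bar knob on the larger carousel and turned the cover by about +68°. That put the opening over the syringe filter's compartment. Then I released the knob, moved the arm clear and handed the job in at about 6.7 s of the 32 s allowed.

- **Opening:** the last top picture shows its edges lying along the two walls of the filter's compartment. The gripper's final direction matched the planned −91.8°, and the filter was measured at −92.1°.
- **Filter:** it is at the same pixel position as at the start, so it has not moved measurably.
- **Arm:** it was 200 mm to the side and about 155 mm above the bench, with near-zero contact force. The highest force reading I saw between moves was about 13 N.
- **Disagreement:** the first estimates of the cover's starting angle differed by about 6° between the bar and the opening's edges. This did not affect the result, because I turned to an absolute angle once the jaws had squared on the bar.
- **Not checked:** I judged the cover to be at rest from one picture and did not measure its speed.

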